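# Raise the fume hood sash to the pointer

### The job

Open the small fume hood: push its clear sash smoothly up by the bar along its lower edge until the bar's lower edge is level with the pointed clip on the post, and leave the sash standing there. Do not disturb the beaker, the dish or the vial inside.

Things in the scene. Friction and masses are not known exactly. Their poses are not given: they have to be found in the camera images.
- hood: Fume hood fixed on the table: tray 152 deep x 240 wide x 12 high, two front posts 30 x 30 mm, 537 high, centres 105 mm either side of the middle, head rail to 563 mm, clear sides and roof (315 mm) behind. Origin on the table under the sash's middle; x points from the front into the hood, y left along the sash. Only bar, pointer and knob stand over 18 mm in front of the sash plane (x = 0).
- sash (a joint): Vertical slide of the clear sash, m: 0 shut (bar's lower edge 14 mm above the table), growing upward, 0.27 at the upper stop. The sash (0.6 kg) is balanced by counterweights hidden in the posts: it stays wherever it is left and takes about 2 to 6 N to move.
- pull_bar (a point): Dark steel 36 mm square bar, 150 mm long, set on its corner along the sash's lower edge. Origin: middle of its lowest edge, in the sash plane; axes as the hood's. From that edge the lower front face slopes 45 degrees forward and up to the front edge (24 mm out, 24 mm higher); the upper face slopes back to the sash. Too bulky to pinch: fingertips go under the lower front face and push up.
- pointer: The mark: black clip, 40 deep x 56 wide x 14 mm high, round one of the two posts (left or right), with a cone-shaped pointed nose to the front that stands 14 mm out of the clip. Fixed. Origin at the tip of the nose, 42 mm in front of the sash plane; its height is the height wanted for the bar's lower edge.
- knob: Round black knob, 24 mm across and 18 mm deep, on the front of the other post; fixed, not the mark. Origin at the centre of its axis, 42 mm in front of the sash plane (24 mm in front of the knob's face).
- beaker: Small glass beaker, 54 x 60 x 60 mm high, standing loose on the hood's tray, about 80 mm behind the sash. Origin at the centre of its underside.
- dish: Petri dish, 64 mm across and 14 mm high, lying loose on the hood's tray, about 80 mm behind the sash. Origin at the centre of its underside.
- vial: Glass vial with a black cap, 22 mm across and 54 mm high, standing loose on the hood's tray between beaker and dish, about 110 mm behind the sash. Origin at the centre of its underside.

How it is judged:
By the outcome, as a careful person would: the job done as asked, in the order asked, and still so for the second after the job is handed in, with the robot touching nothing.
It also fails if it takes over 40 s, if anything falls off the work surface, if the arm or the gripper's body presses on something with over 40 N, if the wrist force passes 120 N, or if a joint passes its speed limit or range.

### The arm

A 6-joint arm with a two-finger parallel gripper is mounted at the origin on the work surface; the furniture and walls round the work are solid. World frame = base frame: x ahead of the robot, y to its left, z up, the work surface at z = 0. Lengths are in m, angles in rad, forces in N, time in s.
With the tool pointing down it reaches from about 0.2 to 0.875 m from the base axis. Payload 3.4 kg.
Tool frame: the origin (TCP) lies at the very end of the fingers, on their centre line; the grasp point (between the pads) lies 19 mm behind it; x points along the fingers, z is the direction in which the jaws open and shut, and the axes are right-handed (so a half turn about x gives the same grasp; the last joint's range is limited). The gripper opens to 94 mm and grips with 3 to 60 N. Pads are 16 mm wide; open, the fingers measure 119 mm over their backs; the gripper's body (75 mm by 177 mm) begins 78 mm behind the grasp point.
Start: joints at [1.083, 0.276, 1.505, -0, 1.361, -0.121], TCP at [0.206, 0.537, 0.205] pointing down, gripper open.
Joint ranges: [-2.89, 2.89], [-0.75, 2.08], [0.22, 2.7], [-1.18, 4.32], [0.11, 2.71], [-2.7, 2.7]. Speed limits (rad/s): [2.57, 2.57, 3.14, 3.14, 3.14, 3.14].

### API

Orientations are given as a rotation vector (axis times angle).
In Python, from plant import bot gives the robot as it stands.
- The arm moves only by the tool move_arm, never from a script. Its argument "motion" is a list that holds one entry, the list of rows, each a list of 7 numbers: the shift along the world's x, y, z in mm, then the turn, a rotation vector about the world's x, y, z in degrees, then the finger opening in mm, from 0 to 94. In form: [[[dx, dy, dz, rx, ry, rz, gripper], ...]]. A call has exactly 10 rows; each row shifts and turns the pose as measured when the row begins; what a row does not reach is not made up. A row lasts 1/12 s, in which the tool goes at most 41.7 mm and 7.16 degrees, less where a joint would pass 70% of its speed; a pose out of reach is approached as far as the arm can. A call is refused whole if a number of a shift passes 41.7 or a number of a turn 7.16, either way. A call with a gripper value outside its range is refused whole. The fingers move at their own pace and stop on an object; the grip force is fixed at half the most. Time passes only in rows, so rows that do not move let the fingers close, or fill a call up. It gives the time, the measured TCP pose, the force and the opening at its end, in the units of the state.
- bot.get_state(): the state, without advancing time (a new reading comes with each control period).
- bot.get_image(name): name is "side" or "top" or "wrist"; returns a dict with "pixels" (400x640x3 uint8, blue, green, red), "K" (3x3 intrinsics, pixels), "xyz" and "orientation" of the camera in the world; the wrist camera has in their place "T_tool_cam" (4x4, takes a point from camera to tool coordinates, whose origin is the TCP and whose axes are the tool frame's). Camera axes: x right, y down, z forward; pixel columns grow to the right and rows downward; lengths in m; the calibration is good to about 2 mm. A picture is of the moment at which its call begins: read the wrist's pose just before it. There is no depth.
- bot.sign_off(): hands the job in, once; it reports no verdict.
The state is a dict: "time": time; "qpos": joint angles; "dq": joint speeds; "joint_torque": joint torques, N m; "position": TCP position; "tool_rot": TCP orientation; "force": force on the tool from outside, world axes, zero at the start; "ft_torque": the same for the moment, N m; "opening": opening from 0.0 (shut) to 1.0 (fully open).
Only numpy, scipy, OpenCV 4.12 (cv2) and the standard library are available. Lean on these libraries where they do the work, as an engineer would, in place of code of your own. Each camera call takes 0.05 s, during which the arm holds its last target. There are 200 camera calls.

## Working session

There is one attempt and no reset: what is moved stays moved. The work goes in short steps, Python scripts to look and compute and a tool call to move; the robot and the scene stay as the last step left them, time stands still between calls to the robot, and variables do not carry over. Pictures are saved under pics/ and viewed, about 8 in all and at most 12, crops included, and the job is handed in when it is done.

Besides the shell and the picture viewer there is one more tool, called after "Emit:" as name(argument=value, ...) on one line, values as JSON. move_arm: Moves the arm, as the interface text tells. Its arguments: {"type":"object","properties":{"motion":{"type":"array","items":{"type":"array","items":{"type":"array","items":{"type":"number"}}}}},"required":["motion"]}

```bash
mkdir -p pics; cat > h.py <<'E'
import numpy as np, cv2
from scipy.spatial.transform import Rotation as R
from plant import bot
def rot(o):
    o=np.array(o,float)
    return o if o.shape==(3,3) else (R.from_rotvec(o).as_matrix() if o.size==3 else R.from_quat(o).as_matrix())
def snap(n,f):
    s=bot.get_state(); im=bot.get_image(n); cv2.imwrite('pics/'+f,np.array(im['pixels']))
    if n=='wrist':
        T=np.eye(4);T[:3,:3]=rot(s['tool_rot']);T[:3,3]=s['position'];C=T@np.array(im['T_tool_cam'])
    else:
        C=np.eye(4);C[:3,:3]=rot(im['orientation']);C[:3,3]=im['xyz']
    np.savez('pics/'+f+'.npz',C=C,K=im['K']);return im
def ray(f,u,v):
    d=np.load('pics/'+f+'.npz');r=d['C'][:3,:3]@np.linalg.inv(d['K'])@[u,v,1];return d['C'][:3,3],r/np.linalg.norm(r)
def proj(f,p):
    d=np.load('pics/'+f+'.npz');q=d['C'][:3,:3].T@(np.array(p)-d['C'][:3,3]);q=d['K']@q;return q[:2]/q[2]
def tri(*obs):
    A=np.zeros((3,3));b=np.zeros(3)
    for o in obs:
        c,r=ray(*o);M=np.eye(3)-np.outer(r,r);A+=M;b+=M@c
    p=np.linalg.solve(A,b);return p,[round(1000*np.linalg.norm((np.eye(3)-np.outer(ray(*o)[1],ray(*o)[1]))@(p-ray(*o)[0])),1) for o in obs]
def plane(f,u,v,z):
    c,r=ray(f,u,v);return c+r*(z-c[2])/r[2]
E
python3 - <<'E'
from h import *
for n in('side','top'):
    im=snap(n,n+'0.png'); print(n,im['xyz'],im['orientation'],np.array(im['K']).tolist())
print(bot.get_state())
E
```

```text
side [1.14450104 0.6713911  0.71642662] [-1.19558393 -2.1382135   1.06721306] [[392.6238708556466, 0.0, 321.038480500078], [0.0, 392.6238708556466, 196.4247839269529], [0.0, 0.0, 1.0]]
top [-0.07722036  0.61653839  1.02813126] [-1.39830717  2.24858363 -0.79606907] [[500.3857286892183, 0.0, 319.0924472787246], [0.0, 500.3857286892183, 203.24958929682737], [0.0, 0.0, 1.0]]
{'time': 0.1, 'qpos': array([ 1.08300833e+00,  2.76507463e-01,  1.50594362e+00, -2.08562233e-05,
        1.36067770e+00, -1.20985510e-01]), 'dq': array([ 0.00056675, -0.00058814, -0.00363106,  0.0006452 , -0.00011465,
       -0.00146911]), 'joint_torque': array([ 2.56830310e-03, -4.05455339e+01, -2.37778133e+01,  7.04807765e-02,
        2.98869924e-02, -5.56133375e-05]), 'position': array([0.20599518, 0.53632777, 0.20473015]), 'tool_rot': array([-0.93568577,  1.36207894,  0.93448232]), 'force': array([ 0.10300011, -0.56865509,  0.8991019 ]), 'ft_torque': array([-0.02666413,  0.05846199,  0.00626956]), 'opening': 1.0001326581095638}
```

View pics/side0.png

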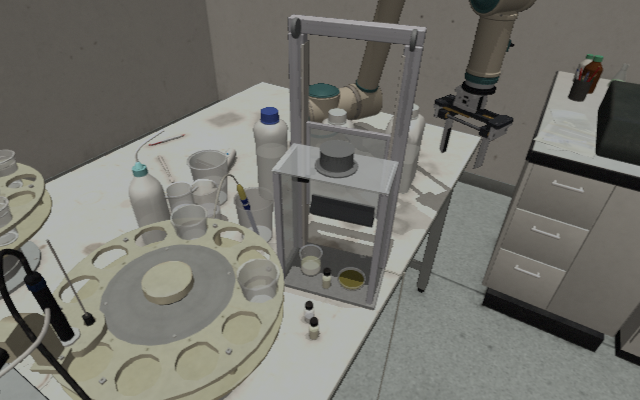

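View pics/top0.png

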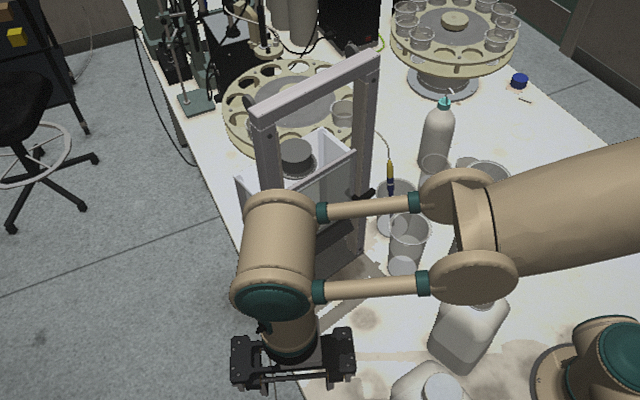

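```bash
python3 - <<'E'
from h import *
a=cv2.imread('pics/side0.png')[10:310,260:440];b=cv2.imread('pics/top0.png')[40:290,225:395]
A=cv2.resize(a,(360,600),interpolation=cv2.INTER_CUBIC);B=cv2.resize(b,(408,600),interpolation=cv2.INTER_CUBIC)
cv2.imwrite('pics/z1.png',np.hstack([A,B]))
E
```

```text
(no output)
```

View pics/z1.png

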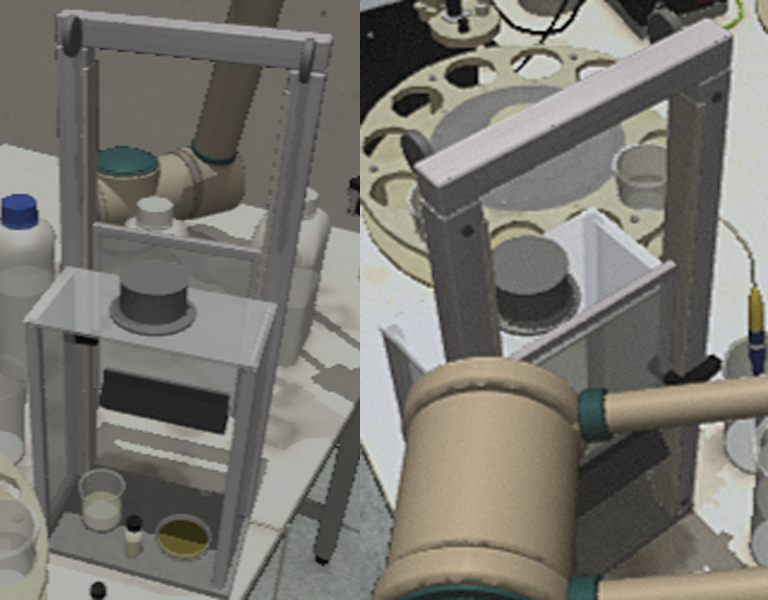

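```bash
python3 - <<'E'
from h import *
np.set_printoptions(precision=4,suppress=True)
T=lambda x,y:(225+(x-360)/2.4,40+y/2.4)
S=lambda x,y:(260+x/2,10+y/2)
c=[plane('top0.png',*T(*p),.563) for p in[(732,38),(708,22),(432,188),(413,163)]]
print(np.array(c))
print('side rail ends',plane('side0.png',*S(57,14),.563),plane('side0.png',*S(331,38),.563))
fr=(c[0]+c[1])/2;l=(c[2]+c[3])/2
y=(l-fr)/np.linalg.norm(l-fr);m=(l+fr)/2;x=np.array([y[1],-y[0],0]);print('y',y,'x',x,'mid',m,'width',np.linalg.norm(l-fr))
print('yaw',np.degrees(np.arctan2(x[1],x[0])))
print('clip tri',tri(('side0.png',*S(86,340)),('top0.png',*T(690,372))))
# bar centre
print('bar front edge ends: tri', tri(('side0.png',*S(165,400)),('top0.png',*T(640,465))))
o=m.copy();o[2]=0
for nm,p in dict(beaker=(100,525),dish=(183,540)).items():
    q=plane('side0.png',*S(*p),.012);print(nm,q,(q-o)@x,(q-o)@y)
# reproject bar for various sash heights
for h in(.014,.1,.15,.2,.25):
    e=[o+y*s*.075+[0,0,h] for s in(-1,1)]
    print(h,[[(p-[260,10])*2 for p in [proj('side0.png',q)]][0] for q in e],[((proj('top0.png',q)-[225,40])*2.4+[360,0]) for q in e])
E
```

```text
[[0.5037 0.2364 0.563 ]
 [0.5271 0.2414 0.563 ]
 [0.4537 0.4688 0.563 ]
 [0.4802 0.4707 0.563 ]]
side rail ends [0.5366 0.2458 0.563 ] [0.4731 0.4728 0.563 ]
y [-0.2052  0.9787  0.    ] x [0.9787 0.2052 0.    ] mid [0.4912 0.3543 0.563 ] width 0.23589536520398136
yaw 11.840785607893563
clip tri (array([0.5114, 0.2508, 0.2133]), [np.float64(7.9), np.float64(7.9)])
bar front edge ends: tri (array([0.4798, 0.3286, 0.1463]), [np.float64(21.7), np.float64(21.7)])
beaker [0.5888 0.3278 0.012 ] 0.09007183403107849 -0.04598061403299888
dish [0.5567 0.4234 0.012 ] 0.07830491316752275 0.05410651123532131
0.014 [array([103.1722, 469.4733]), array([215.9617, 498.4897])] [array([650.9378, 520.0373]), array([530.4549, 601.4742])]
0.1 [array([103.8522, 418.205 ]), array([222.8242, 446.7375])] [array([653.0769, 469.8071]), array([525.3572, 553.5791])]
0.15 [array([104.2814, 385.8474]), array([227.1697, 413.9673])] [array([654.4385, 437.8336]), array([522.0971, 522.9484])]
0.2 [array([104.7384, 351.3879]), array([231.8096, 378.9768])] [array([655.8985, 403.5497]), array([518.5881, 489.9794])]
0.25 [array([105.2262, 314.6149]), array([236.7749, 341.5324])] [array([657.4679, 366.6954]), array([514.8006, 454.3938])]
```

```bash
python3 - <<'E'
from h import *
np.set_printoptions(precision=3,suppress=True)
print('b1',tri(('side0.png',337.5,112),('top0.png',488,303)))
print('b2',tri(('side0.png',415,107),('top0.png',443,385)))
for z in(0,.1,.2,.25):print(z,plane('side0.png',337.5,115,z),plane('side0.png',415,108,z),'top',plane('top0.png',488,303,z),plane('top0.png',443,387,z),plane('top0.png',445,365,z),plane('top0.png',405,245,z), plane('top0.png',400,270,z))
print('blue cap side',[plane('side0.png',270,113,z) for z in(.1,.2,.3)])
im=bot.get_image('wrist');print(im['T_tool_cam'],im['K']);cv2.imwrite('pics/w0.png',im['pixels'])
t=cv2.imread('pics/top0.png')[130:400,330:600];w=cv2.resize(im['pixels'],(480,300))
cv2.imwrite('pics/z2.png',np.hstack([cv2.resize(t,(320,320)),np.vstack([w,np.zeros((20,480,3),np.uint8)])]))
print(R.from_rotvec(bot.get_state()['tool_rot']).as_matrix())
E
```

```text
b1 (array([0.185, 0.171, 0.233]), [np.float64(4.2), np.float64(4.2)])
b2 (array([0.088, 0.355, 0.268]), [np.float64(12.2), np.float64(12.2)])
0 [-0.256 -0.063  0.   ] [-0.519  0.193 -0.   ] top [0.259 0.047 0.   ] [0.146 0.248 0.   ] [0.183 0.218 0.   ] [0.48  0.129 0.   ] [0.423 0.179 0.   ]
0.1 [-0.061  0.039  0.1  ] [-0.287  0.26   0.1  ] top [0.227 0.102 0.1  ] [0.125 0.284 0.1  ] [0.157 0.257 0.1  ] [0.426 0.177 0.1  ] [0.375 0.222 0.1  ]
0.2 [0.135 0.142 0.2  ] [-0.055  0.327  0.2  ] top [0.194 0.158 0.2  ] [0.103 0.32  0.2  ] [0.132 0.295 0.2  ] [0.372 0.224 0.2  ] [0.326 0.264 0.2  ]
0.25 [0.232 0.193 0.25 ] [0.062 0.36  0.25 ] top [0.178 0.185 0.25 ] [0.092 0.338 0.25 ] [0.12  0.315 0.25 ] [0.344 0.248 0.25 ] [0.302 0.285 0.25 ]
blue cap side [array([ 0.064, -0.179,  0.1  ]), array([ 0.24 , -0.041,  0.2  ]), array([0.415, 0.097, 0.3  ])]
[[-0.001 -0.27   0.963 -0.18 ]
 [ 0.    -0.963 -0.27   0.079]
 [ 1.     0.     0.001 -0.001]
 [ 0.     0.     0.     1.   ]] [[275.571   0.    322.073]
 [  0.    275.571 194.783]
 [  0.      0.      1.   ]]
[[-0.001 -0.933  0.359]
 [-0.001  0.359  0.933]
 [-1.     0.    -0.001]]
```

View pics/z2.png

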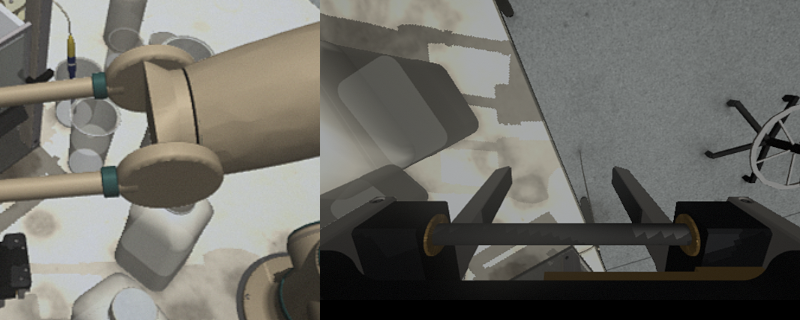

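```bash
cat >> h.py <<'E'
O=np.array([.491,.354,0]);YAW=np.radians(11.8)
hx=np.array([np.cos(YAW),np.sin(YAW),0]);hy=np.array([-np.sin(YAW),np.cos(YAW),0])
def target(tilt):
    t=np.radians(tilt);x=hx*np.cos(t)-np.array([0,0,np.sin(t)]);return np.c_[x,np.cross(hy,x),hy]
def status(tilt=30):
    s=bot.get_state();Rc=rot(s['tool_rot']);d=R.from_matrix(target(tilt)@Rc.T).as_rotvec(degrees=True)
    p=np.array(s['position'])-O
    print('t',round(s['time'],2),'pos mm',np.round(1000*np.array(s['position']),1),'hood mm',np.round(1000*np.array([p@hx,p@hy,p[2]]),1),'rotleft',np.round(d,1),np.round(np.linalg.norm(d),1),'q',np.round(s['qpos'],2),'F',np.round(s['force'],1),'op',round(s['opening'],2),'tool x',np.round(Rc[:,0],2))
E
python3 -c "
from h import *
status(30);status(20)"
```

```text
t 0.15 pos mm [206.  536.4 204.8] hood mm [-241.6  236.8  204.8] rotleft [ -4.8 -60.6  29.8] 67.7 q [ 1.08  0.28  1.51 -0.    1.36 -0.12] F [ 0.3 -0.3 -0.2] op 1.0 tool x [-0. -0. -1.]
t 0.15 pos mm [206.  536.4 204.8] hood mm [-241.6  236.8  204.8] rotleft [ -5.6 -70.6  28.6] 76.4 q [ 1.08  0.28  1.51 -0.    1.36 -0.12] F [ 0.3 -0.3 -0.2] op 1.0 tool x [-0. -0. -1.]
```

Emit:
move_arm(motion=[[[14,-12,8,-0.4,-5,2.5,30],[14,-12,8,-0.4,-5,2.5,30],[14,-12,8,-0.4,-5,2.5,30],[14,-15,8,-0.4,-5,2.5,30],[14,-15,8,-0.4,-5,2.5,30],[14,-15,5,-0.4,-5,2.5,30],[14,-15,5,-0.4,-5,2.5,30],[14,-15,5,-0.4,-5,2.5,30],[14,-15,5,-0.4,-5,2.5,30],[14,-15,5,-0.4,-5,2.5,30]]])

```text
time: 0.98
position: [0.3524, 0.3958, 0.2725]
tool_rot: [-1.515, 0.408, 0.642]
force: [0.8, -0.3, -0.2]
opening: 0.336
```

```bash
python3 -c "
from h import *
status(30)"
```

```text
t 0.98 pos mm [352.4 395.8 272.5] hood mm [-127.1   69.3  272.5] rotleft [-0.7 -8.5  3.5] 9.3 q [ 1.22 -0.    2.07 -1.08  0.88  0.18] F [ 0.8 -0.3 -0.2] op 0.34 tool x [ 0.77  0.13 -0.62]
```

```bash
cat > fk.py <<'E'
from h import *
from scipy.optimize import least_squares
def fkR(q):
    e=lambda a,t:R.from_euler(a,t)
    return (e('z',q[0])*e('y',q[1]+q[2])*e('z',q[3])*e('y',q[4])*e('z',q[5])).as_matrix()
def fkp(q,k):
    L1,L2,off,d,r0,z0,L6=k
    a=q[1]+q[2];r=r0+L1*np.sin(q[1])+L2*np.sin(a)+off*np.cos(a);z=z0+L1*np.cos(q[1])+L2*np.cos(a)-off*np.sin(a)
    p=R.from_euler('z',q[0]).as_matrix()@[r,d,z];return p+L6*fkR(q)[:,2]
E
python3 - <<'E'
from fk import *
np.set_printoptions(precision=3,suppress=True)
q0=np.array([1.08300833,.276507463,1.50594362,0,1.3606777,-.1209855]);p0=np.array([.20599518,.53632777,.20473])
s=bot.get_state();q1=np.array(s['qpos']);p1=np.array(s['position']);print(q1)
print(fkR(q0),rot([-0.93568577,1.36207894,.93448232]));print(fkR(q1),rot(s['tool_rot']))
k0=[.42,.4,0,.07,0,.3,.3]
f=least_squares(lambda k:np.r_[(fkp(q0,k)-p0)*100,(fkp(q1,k)-p1)*100,.1*(k-k0)],k0);k=f.x;print(k,fkp(q0,k)-p0,fkp(q1,k)-p1)
np.savez('k.npz',k=k,q=[q0,q1],p=[p0,p1])
M=fkR(q1).T@rot(s['tool_rot']);print('tool in flange',M)
from itertools import product
for tilt,z in product((0,15,30,40,50,60),(.10,.20)):
    Rt=target(tilt)@M.T;p=O-.02*hx+[0,0,z];out=[]
    for g in([.9,0,2.2,-.9,.9,.2],[.9,0,2.2,3.7,.9,-2],[.9,0,2.2,3.7,.9,2]):
        lo=[-2.89,-.75,.22,-3.14,.11,-4];hi=[2.89,2.08,2.7,4.32,2.71,4]
        r=least_squares(lambda q:np.r_[(fkp(q,k)-p)*10,(fkR(q)-Rt).ravel()],g,bounds=(lo,hi));out.append((np.round(r.x,2).tolist(),round(r.cost,4)))
    print(tilt,z,*out)
E
```

```text
[ 1.224 -0.004  2.066 -1.083  0.882  0.178]
[[-0.359 -0.933 -0.001]
 [-0.933  0.359 -0.001]
 [ 0.002  0.    -1.   ]] [[-0.001 -0.933  0.359]
 [-0.001  0.359  0.933]
 [-1.     0.    -0.002]]
[[ 0.141 -0.618  0.774]
 [-0.989 -0.058  0.134]
 [-0.037 -0.784 -0.619]] [[ 0.774 -0.618 -0.141]
 [ 0.134 -0.058  0.989]
 [-0.619 -0.784  0.037]]
[0.551 0.438 0.137 0.069 0.021 0.291 0.39 ] [ 0. -0.  0.] [-0.  0. -0.]
tool in flange [[-0.  0. -1.]
 [ 0.  1.  0.]
 [ 1. -0. -0.]]
0 0.1 ([1.0, 1.23, 2.22, -2.32, 1.79, 1.8], np.float64(0.0)) ([1.0, 1.23, 2.22, 3.97, 1.79, 1.8], np.float64(0.0)) ([1.0, 1.23, 2.22, 3.97, 1.79, 1.8], np.float64(0.0))
0 0.2 ([1.0, 0.94, 2.33, -2.34, 1.65, 1.66], np.float64(0.0)) ([1.0, 0.94, 2.33, 3.94, 1.65, 1.66], np.float64(0.0)) ([1.0, 0.94, 2.33, 3.94, 1.65, 1.66], np.float64(0.0))
15 0.1 ([0.97, 0.92, 2.31, -2.39, 1.38, 1.64], np.float64(0.0)) ([0.93, 1.28, 2.33, 3.81, 1.87, -4.0], np.float64(0.2354)) ([0.97, 0.92, 2.31, 3.89, 1.38, 1.64], np.float64(0.0))
15 0.2 ([0.97, 0.56, 2.34, -2.31, 1.14, 1.39], np.float64(0.0)) ([0.4, 0.06, 2.33, 2.53, 0.28, -4.0], np.float6
[... 796 characters left out ...]
0.3, 2.12, -1.3, 0.34, 0.14], np.float64(0.0)) ([0.48, 0.27, 2.23, 2.64, 0.11, -4.0], np.float64(0.0546)) ([0.7, 0.32, 2.21, 4.32, 0.3, 0.77], np.float64(0.0097))
50 0.2 ([0.74, 0.07, 2.03, -0.71, 0.52, -0.5], np.float64(0.0)) ([0.74, 0.07, 2.03, -0.71, 0.52, -0.5], np.float64(0.0)) ([0.64, 0.09, 2.25, 4.32, 0.21, 0.69], np.float64(0.0602))
60 0.1 ([0.67, 0.26, 2.0, -0.53, 0.46, -0.68], np.float64(0.0)) ([0.67, 0.26, 2.0, -0.53, 0.46, -0.68], np.float64(0.0)) ([0.59, 0.28, 2.2, 4.32, 0.12, 0.7], np.float64(0.0519))
60 0.2 ([0.67, 0.08, 1.9, -0.35, 0.71, -0.89], np.float64(0.0)) ([0.67, 0.08, 1.9, -0.35, 0.71, -0.89], np.float64(0.0)) ([0.58, 0.08, 2.24, 4.32, 0.11, 0.67], np.float64(0.1457))
```

```bash
python3 - <<'E'
from fk import *
import h
k=np.load('k.npz')['k'];M=np.array([[0,0,-1],[0,1,0],[1,0,0.]])
for yaw in(11.8,18,24):
  for tilt in(45,50,55):
    h.hx=np.array([np.cos(np.radians(yaw)),np.sin(np.radians(yaw)),0]);h.hy=np.array([-h.hx[1],h.hx[0],0])
    Rt=h.target(tilt)@M.T;o=[]
    for z in(.10,.15,.2):
        p=O-.02*hx+[0,0,z]
        r=least_squares(lambda q:np.r_[(fkp(q,k)-p)*10,(fkR(q)-Rt).ravel()],[.8,.2,2.1,-.8,.5,0]);o.append((np.round(r.x[3:5],2).tolist(),round(r.cost,3)))
    print(yaw,tilt,o)
status(52)
E
```

```text
11.8 45 [([-1.75, 0.4], np.float64(0.0)), ([-1.35, 0.4], np.float64(0.0)), ([-1.02, 0.46], np.float64(0.0))]
11.8 50 [([-1.3, 0.34], np.float64(0.0)), ([-0.94, 0.41], np.float64(0.0)), ([-0.71, 0.52], np.float64(0.0))]
11.8 55 [([-0.85, 0.37], np.float64(0.0)), ([-0.63, 0.48], np.float64(0.0)), ([-0.5, 0.61], np.float64(0.0))]
18 45 [([-2.06, 0.3], np.float64(0.0)), ([-1.45, 0.27], np.float64(0.0)), ([-0.93, 0.33], np.float64(0.0))]
18 50 [([-1.4, 0.23], np.float64(0.0)), ([-0.84, 0.3], np.float64(0.0)), ([-0.57, 0.43], np.float64(0.0))]
18 55 [([-0.74, 0.28], np.float64(0.0)), ([-0.49, 0.41], np.float64(0.0)), ([-0.37, 0.54], np.float64(0.0))]
24 45 [([-2.52, 0.23], np.float64(0.0)), ([-1.59, 0.13], np.float64(0.0)), ([-0.66, 0.22], np.float64(0.0))]
24 50 [([-1.53, 0.11], np.float64(0.0)), ([-0.58, 0.21], np.float64(0.0)), ([-0.33, 0.36], np.float64(0.0))]
24 55 [([-0.48, 0.2], np.float64(0.0)), ([-0.27, 0.35], np.float64(0.0)), ([-0.2, 0.5], np.float64(0.0))]
t 0.98 pos mm [352.4 395.8 272.5] hood mm [-109.6   94.6  272.5] rotleft [-5.9 12.6 16.1] 21.2 q [ 1.22 -0.    2.07 -1.08  0.88  0.18] F [ 0.8 -0.3 -0.2] op 0.34 tool x [ 0.77  0.13 -0.62]
```

Emit:
move_arm(motion=[[[5,-6,-5,-0.6,1.7,0.4,20],[5,-6,-5,-0.6,1.7,0.4,20],[5,-6,-5,-0.6,1.7,0.4,20],[5,-6,-5,-0.6,1.7,0.4,20],[5,-6,-5,-0.6,1.7,0.4,20],[5,-6,-5,-0.6,1.7,0.4,0],[5,-6,-5,-0.6,1.7,0.4,0],[5,-6,-5,-0.6,1.7,0.4,0],[3,-6,-5,-0.6,1.7,0.4,0],[0,-5,0,-0.6,1.7,0.4,0]]])

```text
time: 1.82
position: [0.389, 0.3226, 0.2153]
tool_rot: [-1.559, 0.639, 0.94]
force: [-0.2, 0.3, -0.4]
opening: 0.006
```

```bash
python3 - <<'E'
from fk import *
status(55)
snap('wrist','w1.png');snap('side','s1.png')
d=np.load('k.npz');s=bot.get_state();Q=[*d['q'],s['qpos']];P=[*d['p'],s['position']]
print('fk err',fkp(s['qpos'],d['k'])-s['position'])
k=least_squares(lambda k:np.r_[np.ravel([(fkp(q,k)-p)*100 for q,p in zip(Q,P)]),.05*(k-d['k'])],d['k']).x;print(k);np.savez('k.npz',k=k,q=Q,p=P)
w=cv2.imread('pics/w1.png');t=cv2.imread('pics/s1.png')[120:310,260:430]
cv2.imwrite('pics/z3.png',np.hstack([cv2.resize(w,(480,300)),cv2.resize(t,(268,300))]))
E
```

```text
t 1.82 pos mm [389.  322.6 215.3] hood mm [-106.3   -9.8  215.3] rotleft [ 2.2 -2.  -1. ] 3.1 q [ 0.8  -0.05  2.03 -0.48  0.74 -0.72] F [-0.2  0.3 -0.4] op 0.01 tool x [ 0.53  0.09 -0.84]
fk err [ 0.00735497  0.00754032 -0.00150709]
[6.29672244e-01 4.21086386e-01 6.04201786e-02 6.93935280e-02
 2.50333364e-05 1.36831763e-01 3.90323525e-01]
```

View pics/w1.png

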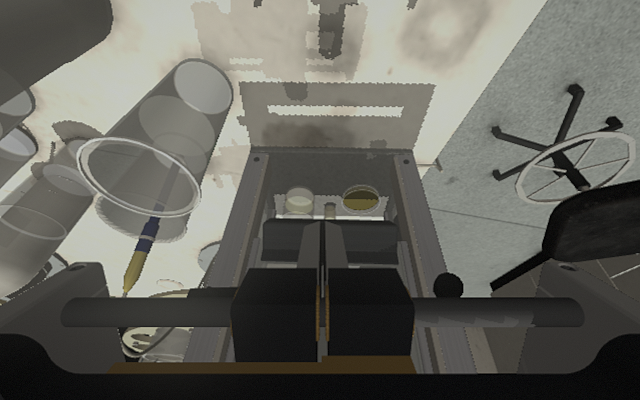

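```bash
python3 - <<'E'
from h import *
snap('top','t1.png')
c=lambda f,x,y,w,h,s:cv2.resize(cv2.imread('pics/'+f)[y:y+h,x:x+w],(w*s,h*s),interpolation=cv2.INTER_CUBIC)
a=c('t1.png',330,150,80,75,4)   #320x300
b=c('s1.png',290,165,100,75,4) #400x300
d=c('w1.png',170,205,300,100,2) #600x200
z=np.zeros((500,720,3),np.uint8);z[:300,:320]=a;z[:300,320:720]=b;z[300:,:600]=d
cv2.imwrite('pics/z4.png',z)
E
```

```text
(no output)
```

View pics/z4.png

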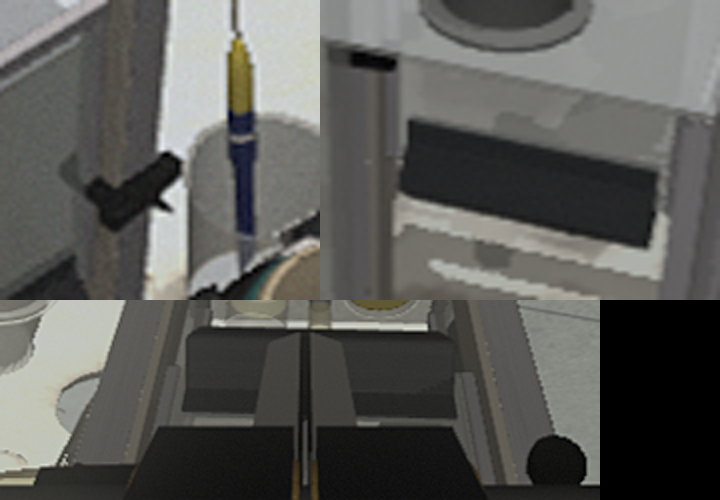

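```bash
python3 - <<'E'
from h import *
np.set_printoptions(precision=4,suppress=True)
S=lambda x,y:(290+(x-320)/4,165+y/4);W=lambda x,y:(170+x/2,205+(y-300)/2);T=lambda x,y:(330+x/4,150+y/4)
a,ea=tri(('s1.png',*S(399,194)),('w1.png',*W(194,331)));b,eb=tri(('s1.png',*S(650,247)),('w1.png',*W(448,332)))
print(a,ea,b,eb,np.linalg.norm(a-b));v=(b-a)/np.linalg.norm(b-a);print('yaw',np.degrees(np.arctan2(-v[0],v[1])))
m=(a+b)/2;p=m-O;print('mid',m,'hood',p@hx,p@hy)
print('cam',np.load('pics/w1.png.npz')['C'][:3,3])
# with hood frame from bar mid
for nm,Oo in(('rail',O),('bar',np.array([m[0],m[1],0]))):
    # nose height from top ray meeting hood line y=-.105 x=-.042
    def h_of(f,px,X,Y):
        q=Oo+X*hx+Y*hy;c,r=ray(f,*px)
        zs=np.linspace(.1,.3,401);e=[np.linalg.norm(proj(f,q+[0,0,z])-px) for z in zs];i=np.argmin(e);return round(zs[i],4),round(e[i],1)
    print(nm,'nose top',h_of('t1.png',T(167,212),-.042,-.105),'clip rear-top edge side',h_of('s1.png',S(372,54),.012,-.105),'rear bottom',h_of('s1.png',S(372,69),.012,-.105),
     'clip top far corner t',h_of('t1.png',T(182,170),-.028,-.133),'knob w',[h_of('w1.png',W(556,462),-.036,.105)],
     'bar L side',h_of('s1.png',S(399,194),0,-.075),'bar R',h_of('s1.png',S(650,247),0,.075),'w',h_of('w1.png',W(194,331),0,-.075),h_of('w1.png',W(448,332),0,.075))
E
```

```text
[0.5146 0.2787 0.1226] [np.float64(0.8), np.float64(0.8)] [0.4766 0.429  0.1217] [np.float64(0.4), np.float64(0.4)] 0.15504488182029974
yaw 14.209135254404064
mid [0.4956 0.3538 0.1222] hood 0.004454152561599845 -0.0011044938436558292
cam [0.2289 0.2891 0.3242]
rail nose top (np.float64(0.234), np.float64(1.5)) clip rear-top edge side (np.float64(0.22), np.float64(4.8)) rear bottom (np.float64(0.2095), np.float64(4.7)) clip top far corner t (np.float64(0.2335), np.float64(3.3)) knob w [(np.float64(0.218), np.float64(2.5))] bar L side (np.float64(0.1175), np.float64(2.2)) bar R (np.float64(0.1205), np.float64(0.3)) w (np.float64(0.129), np.float64(1.9)) (np.float64(0.123), np.float64(1.1))
bar nose top (np.float64(0.229), np.float64(0.3)) clip rear-top edge side (np.float64(0.222), np.float64(6.0)) rear bottom (np.float64(0.212), np.float64(5.9)) clip top far corner t (np.float64(0.229), np.float64(2.1)) knob w [(np.float64(0.217), np.float64(1.0))] bar L side (np.float64(0.1205), np.float64(1.1)) bar R (np.float64(0.124), np.float64(1.1)) w (np.float64(0.1255), np.float64(1.9)) (np.float64(0.12), np.float64(3.1))
```

Emit:
move_arm(motion=[[[4.5,2,-12,0.2,-0.2,0,0],[4.5,2,-12,0.2,-0.2,0,0],[4.5,2,-12,0.2,-0.2,0,0],[4.5,2,-12,0.2,-0.2,0,0],[4.5,2,-12,0.2,-0.2,0,0],[4.5,2,-12,0.2,-0.2,0,0],[4.5,2,-12,0.2,-0.2,0,0],[4.5,2,-12,0.2,-0.2,0,0],[4.5,2,-12,0.2,-0.2,0,0],[4.5,2,-8,0.2,-0.2,0,0]]])

```text
time: 2.8
position: [0.4303, 0.3506, 0.0978]
tool_rot: [-1.535, 0.573, 0.916]
force: [1.0, -0.5, -0.4]
opening: 0.007
```

```bash
sed -i 's/^O=.*/O=np.array([.4956,.3538,0]);YAW=np.radians(13)/' h.py; python3 - <<'E'
from h import *
status(55);snap('wrist','w2.png')
e=O-.024*hx+[0,0,.146]
print('front edge ends in w2',proj('w2.png',e-.075*hy),proj('w2.png',e+.075*hy),'low',proj('w2.png',O+[0,0,.122]-.075*hy))
E
```

```text
t 2.8 pos mm [430.3 350.6  97.8] hood mm [-64.4  11.5  97.8] rotleft [-0.7  0.7 -0.2] 1.0 q [ 0.76  0.17  2.2  -0.96  0.36 -0.19] F [ 1.  -0.5 -0.4] op 0.01 tool x [ 0.57  0.14 -0.81]
front edge ends in w2 [201.01344022 322.55276206] [411.81522927 320.75839229] low [218.43794146 299.1098016 ]
```

View pics/w2.png

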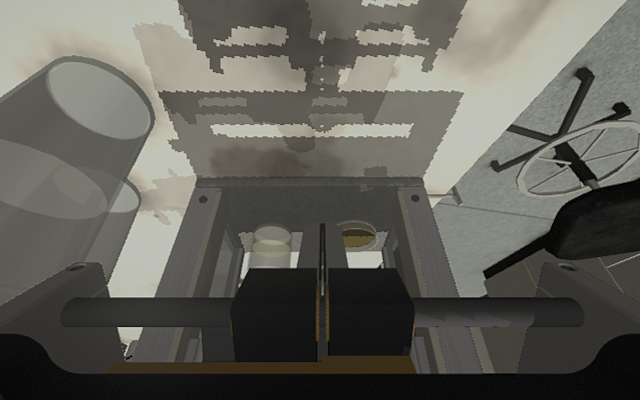

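Emit:
move_arm(motion=[[[6,-1,0,0,0,0,0],[6,-1,0,0,0,0,0],[6,0,0,0,0,0,0],[6,0,0,0,0,0,0],[6,0,0,0,0,0,0],[6,0,0,0,0,0,0],[6,0,0,0,0,0,0],[6,0,0,0,0,0,0],[4,0,0,0,0,0,0],[0,0,0,0,0,0,0]]])

```text
time: 3.68
position: [0.4877, 0.3501, 0.0994]
tool_rot: [-1.535, 0.568, 0.917]
force: [-0.1, -0.6, 0.1]
opening: 0.005
```

```bash
python3 -c "
from h import *
status(55)"
```

```text
t 3.68 pos mm [487.7 350.1  99.4] hood mm [-8.5 -1.8 99.4] rotleft [-0.8  0.8 -0.4] 1.2 q [ 0.66  0.21  2.14 -0.86  0.32 -0.37] F [-0.1 -0.6  0.1] op 0.01 tool x [ 0.57  0.14 -0.81]
```

Emit:
move_arm(motion=[[[0,0,3,0,0,0,0],[0,0,3,0,0,0,0],[0,0,3,0,0,0,0],[0,0,3,0,0,0,0],[0,0,3,0,0,0,0],[0,0,3,0,0,0,0],[0,0,4,0,0,0,0],[0,0,4,0,0,0,0],[0,0,4,0,0,0,0],[0,0,4,0,0,0,0]]])

```text
time: 4.52
position: [0.4817, 0.3458, 0.1303]
tool_rot: [-1.537, 0.583, 0.924]
force: [-1.6, -0.1, -3.9]
opening: 0.007
```

```bash
python3 - <<'E'
from h import *
status(55);snap('side','s2.png')
g=cv2.imread('pics/s2.png').max(2)
for c in(320,340,360):
    r=np.where(g[175:245,c]<60)[0]+175;g0=cv2.imread('pics/s1.png').max(2);r0=np.where(g0[175:245,c]<60)[0]+175;print(c,r0.min(),r0.max(),'->',r.min() if len(r) else None,r.max() if len(r) else None)
E
```

```text
t 4.52 pos mm [481.7 345.8 130.3] hood mm [-15.4  -4.6 130.3] rotleft [-0.3  0.2 -0.2] 0.4 q [ 0.66  0.15  2.09 -0.65  0.4  -0.59] F [-1.6 -0.1 -3.9] op 0.01 tool x [ 0.56  0.14 -0.82]
320 197 215 -> 191 209
340 201 219 -> 195 214
360 205 224 -> 199 218
```

Emit:
move_arm(motion=[[[1.5,0.7,5,0,0,0,0],[1.5,0.7,5,0,0,0,0],[1.5,0.7,5,0,0,0,0],[1.5,0.7,5,0,0,0,0],[1.5,0.7,5,0,0,0,0],[1.5,0.7,5,0,0,0,0],[1.5,0.7,5,0,0,0,0],[1.5,0.7,5,0,0,0,0],[1.5,0.7,5,0,0,0,0],[1.5,0.7,4,0,0,0,0]]])

```text
time: 5.4
position: [0.4808, 0.3451, 0.1704]
tool_rot: [-1.532, 0.618, 0.94]
force: [-5.0, 0.4, -3.1]
opening: 0.002
```

```bash
python3 - <<'E'
from h import *
status(55);snap('side','s3.png')
g=cv2.imread('pics/s3.png').max(2)
for c in(320,340,360):
    r=np.where(g[165:245,c]<60)[0]+165;print(c,r.min(),r.max())
E
```

```text
t 5.4 pos mm [480.8 345.1 170.4] hood mm [-16.4  -5.1 170.4] rotleft [ 0.4 -1.6  0.3] 1.7 q [ 0.66  0.1   2.   -0.46  0.55 -0.8 ] F [-5.   0.4 -3.1] op 0.0 tool x [ 0.54  0.12 -0.84]
320 182 196
340 165 200
360 190 204
```

Emit:
move_arm(motion=[[[1.6,0.8,4,0,-0.4,0,0],[1.6,0.8,4,0,-0.4,0,0],[1.6,0.8,4,0,-0.4,0,0],[1.6,0.8,4,0,-0.4,0,0],[1.6,0.8,4,0,-0.4,0,0],[1.6,0.8,4,0,-0.4,0,0],[1.5,0.8,3,0,-0.4,0,0],[1.2,0.5,2,0,-0.4,0,0],[0,0,0,0,0,0,0],[0,0,0,0,0,0,0]]])

```text
time: 6.28
position: [0.4817, 0.3447, 0.1931]
tool_rot: [-1.55, 0.605, 0.904]
force: [-1.4, 0.4, -3.3]
opening: 0.005
```

```bash
python3 - <<'E'
from h import *
status(55)
for n,f in(('side','s4.png'),('top','t4.png'),('wrist','w4.png')):snap(n,f)
c=lambda f,x,y,w,h,s:cv2.resize(cv2.imread('pics/'+f)[y:y+h,x:x+w],(w*s,h*s),interpolation=cv2.INTER_CUBIC)
a=c('t4.png',310,150,90,90,4);b=c('s4.png',290,155,100,90,4)
z=np.zeros((600,760,3),np.uint8);z[:360,:360]=a;z[:360,360:]=b;z[360:]=cv2.resize(cv2.imread('pics/w4.png')[180:370,:],(760,240))
cv2.imwrite('pics/z5.png',z)
E
```

```text
t 6.28 pos mm [481.7 344.7 193.1] hood mm [-15.6  -5.7 193.1] rotleft [0.9 0.4 0.8] 1.3 q [ 0.68  0.08  1.98 -0.52  0.59 -0.74] F [-1.4  0.4 -3.3] op 0.01 tool x [ 0.57  0.11 -0.82]
```

View pics/z5.png

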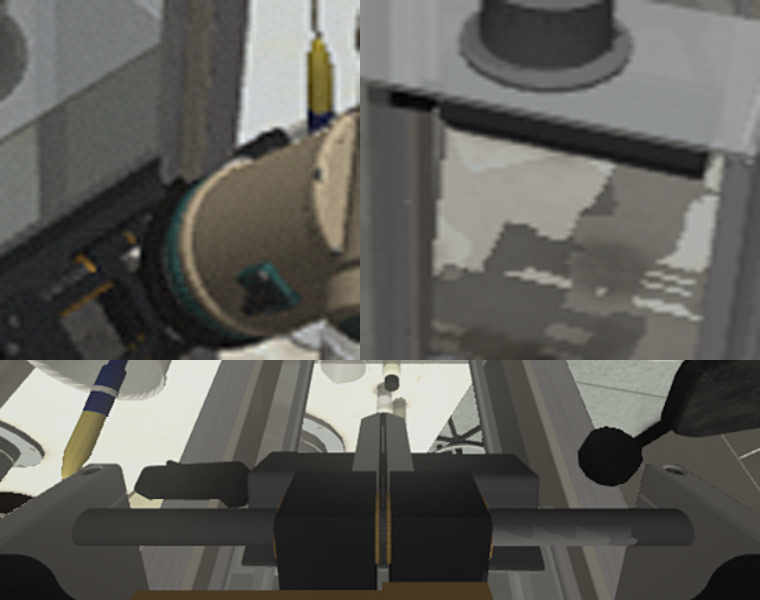

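```bash
python3 - <<'E'
from h import *
c=lambda f,x,y,w,h,s:cv2.resize(cv2.imread('pics/'+f)[y:y+h,x:x+w],(w*s,h*s),interpolation=cv2.INTER_CUBIC)
a=c('w4.png',105,245,130,50,6)   # 780x300
b=c('s4.png',292,170,90,32,8) #720x256
z=np.zeros((560,780,3),np.uint8);z[:300]=a;z[304:,:720]=b
z=np.clip(z.astype(float)*1.8,0,255).astype(np.uint8)
cv2.imwrite('pics/z6.png',z)
E
```

```text
(no output)
```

View pics/z6.png

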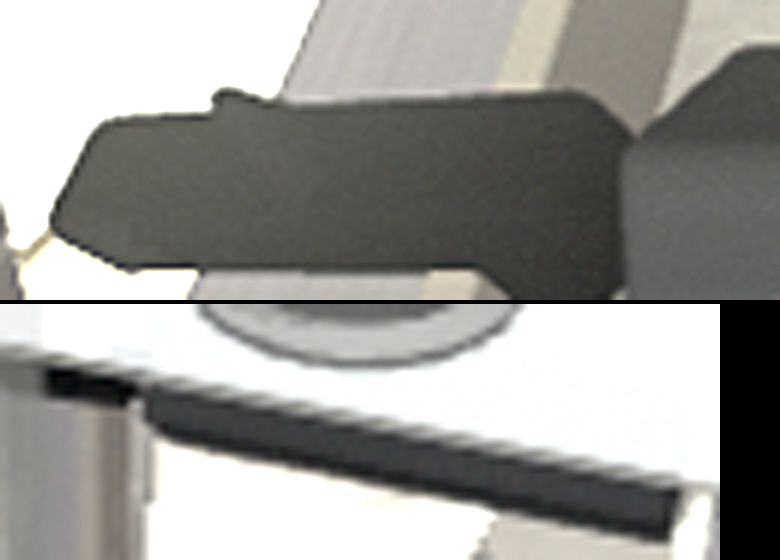

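```bash
cat >> h.py <<'E'
def onx(f,u,v,X):
    c,r=ray(f,u,v);t=((O+X*hx-c)@hx)/(r@hx);p=c+r*t-O;return np.round(1000*np.array([p@hx,p@hy,p[2]]),1)
E
python3 - <<'E'
from h import *
for yaw in(11.8,13,14):
    import h
    a=np.radians(yaw);h.hx=np.array([np.cos(a),np.sin(a),0]);h.hy=np.array([-np.sin(a),np.cos(a),0])
    print(yaw,'nose w',onx('w4.png',142,260.5,-.042),'clip fb corners w',onx('w4.png',122.5,265,-.028),onx('w4.png',203,260.5,-.028),'bar w',onx('w4.png',229.2,252.8,0))
    print('  side clip rb',onx('s4.png',298.25,181.4,.012),onx('s4.png',308,182.4,.012),'bar s',onx('s4.png',312.6,186.6,0),onx('s4.png',375.75,199.5,0),
     'nose top1',onx('t1.png',330+167/4,150+53,-.042),'bar s1',onx('s1.png',290+79/4,165+194/4,0),onx('s1.png',290+330/4,165+247/4,0))
E
```

```text
11.8 nose w [ -42.  -105.5  228.4] clip fb corners w [ -28.  -125.7  225. ] [-28.  -78.5 221.1] bar w [ -0.  -74.1 201.5]
  side clip rb [  12.  -102.1  215.2] [ 12.  -78.4 218.3] bar s [  0.  -71.5 200.7] [  0.   76.7 203. ] nose top1 [ -42.  -104.1  229.9] bar s1 [  0.  -77.9 119.6] [  0.   77.5 124.4]
13 nose w [ -42.  -106.2  227.4] clip fb corners w [ -28.  -127.2  223.8] [-28.  -78.7 220.4] bar w [ -0.  -74.7 200.7]
  side clip rb [  12.  -101.5  216.8] [ 12.  -78.  219.5] bar s [  0.  -71.  201.8] [  0.   76.5 201.8] nose top1 [ -42.  -105.5  226.1] bar s1 [  0.  -77.3 121. ] [ -0.   77.3 123. ]
14 nose w [ -42.  -106.9  226.5] clip fb corners w [ -28.  -128.5  222.8] [-28.  -78.9 219.7] bar w [  0.  -75.3 200. ]
  side clip rb [  12.  -101.   218.1] [ 12.  -77.8 220.4] bar s [  0.  -70.6 202.7] [ -0.   76.3 200.9] nose top1 [ -42.  -106.8  222.8] bar s1 [  0.  -76.9 122.1] [  0.   77.2 121.9]
```

Emit:
move_arm(motion=[[[1.2,0.8,3,0,0,0,0],[1.2,0.8,3,0,0,0,0],[1.2,0.8,3,0,0,0,0],[1.2,0.8,3,0,0,0,0],[1.2,0.8,3,0,0,0,0],[1.2,0.8,3,0,0,0,0],[1.2,0.8,3,0,0,0,0],[1,0.5,2,0,0,0,0],[0,0,0,0,0,0,0],[0,0,0,0,0,0,0]]])

```text
time: 7.27
position: [0.4808, 0.3442, 0.2068]
tool_rot: [-1.546, 0.637, 0.917]
force: [-2.5, -0.5, -2.7]
opening: 0.005
```

```bash
python3 - <<'E'
from h import *
status(55)
for n,f in(('side','s5.png'),('wrist','w5.png')):snap(n,f)
c=lambda f,x,y,w,h,s:cv2.resize(cv2.imread('pics/'+f)[y:y+h,x:x+w],(w*s,h*s),interpolation=cv2.INTER_CUBIC)
a=c('w5.png',105,235,130,50,6);b=c('s5.png',292,160,90,36,8)
z=np.zeros((592,780,3),np.uint8);z[:300]=a;z[304:,:720]=b
cv2.imwrite('pics/z7.png',np.clip(z.astype(float)*1.8,0,255).astype(np.uint8))
E
```

```text
t 7.27 pos mm [480.8 344.2 206.8] hood mm [-16.6  -6.  206.8] rotleft [ 1.6 -1.2  1.3] 2.4 q [ 0.68  0.07  1.93 -0.45  0.66 -0.81] F [-2.5 -0.5 -2.7] op 0.01 tool x [ 0.54  0.09 -0.83]
```

View pics/z7.png

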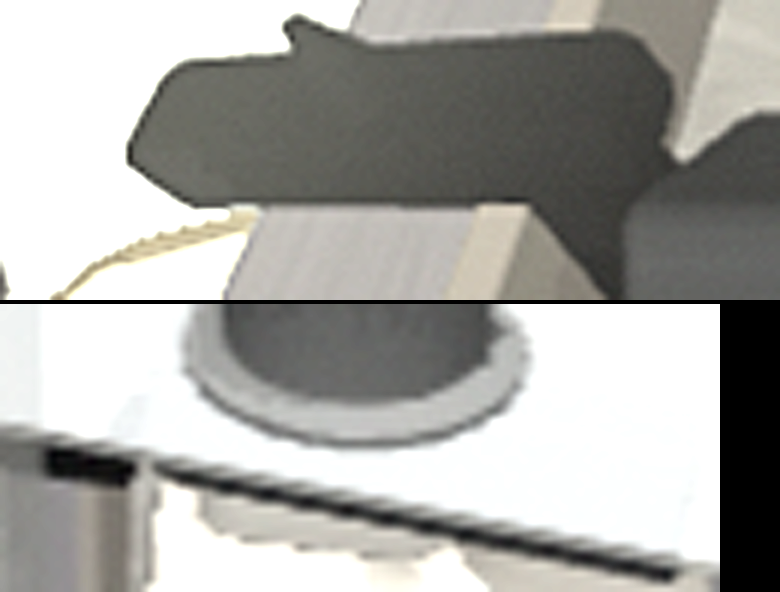

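```bash
python3 - <<'E'
from h import *
print('nose w',onx('w5.png',105+293/6,235+18/6,-.042),'bar w',onx('w5.png',105+750/6,235+115/6,0),'bar s',onx('s5.png',313.9,182,0),onx('s5.png',375.75,194.5,0),'clip rb',onx('s5.png',292+85/8,160+(482-304)/8,.012))
# triangulate nose using two wrist views + first top view
print('nose tri',tri(('w5.png',105+293/6,238),('w4.png',142,260.5),('t1.png',330+167/4,203)))
print('nose tri',tri(('w5.png',105+293/6,238),('t1.png',330+167/4,203)))
E
```

```text
nose w [ -42.  -106.3  227.1] bar w [ -0.  -74.8 214.6] bar s [  0.  -68.  215.2] [  0.   75.1 215.1] clip rb [ 12.  -90.9 216.9]
nose tri (array([0.47703078, 0.24181884, 0.22798152]), [np.float64(0.3), np.float64(0.3), np.float64(0.6)])
nose tri (array([0.4771445 , 0.24190939, 0.227866  ]), [np.float64(0.5), np.float64(0.5)])
```

Emit:
move_arm(motion=[[[1.2,0.8,2.5,0.2,-0.2,0.1,0],[1.2,0.8,2.5,0.2,-0.2,0.1,0],[1.2,0.8,2.5,0.2,-0.2,0.1,0],[1.2,0.8,2.5,0.2,-0.2,0.1,0],[1.2,0.8,2.5,0.2,-0.2,0.1,0],[1.2,0.8,2.5,0.2,-0.2,0.1,0],[1.2,0.8,2.5,0.2,-0.2,0.1,0],[0.5,0.3,1,0,0,0,0],[0,0,0,0,0,0,0],[0,0,0,0,0,0,0]]])

```text
time: 8.2
position: [0.481, 0.3448, 0.2169]
tool_rot: [-1.537, 0.621, 0.922]
force: [-3.1, 0.0, -2.9]
opening: 0.005
```

```bash
python3 - <<'E'
from h import *
status(55)
print('clip fb w5',onx('w5.png',135.8,245.3,-.028),onx('w5.png',209.2,240.3,-.028))
E
```

```text
t 8.2 pos mm [481.  344.8 216.9] hood mm [-16.3  -5.5 216.9] rotleft [ 0.7 -1.   0.9] 1.5 q [ 0.67  0.06  1.93 -0.42  0.66 -0.84] F [-3.1  0.  -2.9] op 0.01 tool x [ 0.55  0.11 -0.83]
clip fb w5 [ -28.  -126.4  224.1] [-28.  -79.5 219.9]
```

```bash
python3 - <<'E'
from h import *
for n,f in(('side','s6.png'),('wrist','w6.png')):snap(n,f)
c=lambda f,x,y,w,h,s:cv2.resize(cv2.imread('pics/'+f)[y:y+h,x:x+w],(w*s,h*s),interpolation=cv2.INTER_CUBIC)
a=c('w6.png',120,210,130,60,6);b=c('s6.png',292,160,97,28,8)
z=np.zeros((588,780,3),np.uint8);z[:360]=a;z[364:,:776]=b
cv2.imwrite('pics/z8.png',np.clip(z.astype(float)*1.8,0,255).astype(np.uint8))
E
```

```text
(no output)
```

View pics/z8.png

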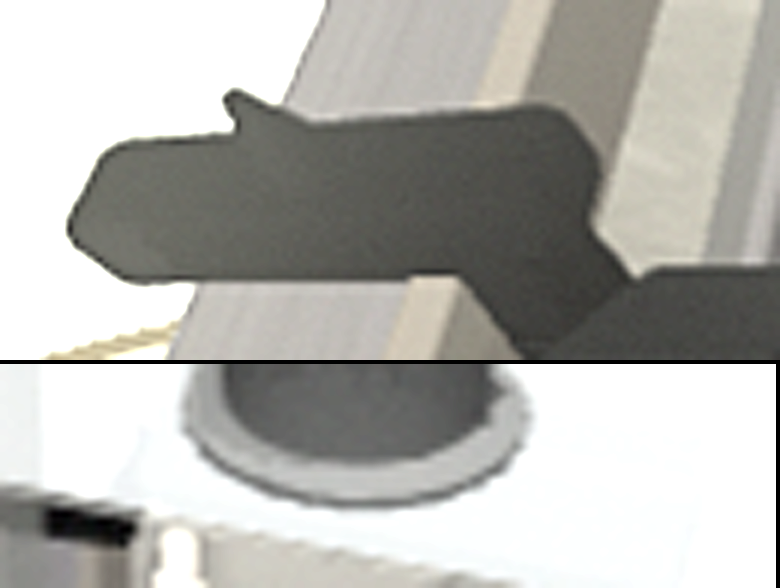

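```bash
python3 - <<'E'
from h import *
print('nose w6',onx('w6.png',120+230/6,210+92/6,-.042),'bar w6',onx('w6.png',120+655/6,210+268/6,0))
print('tri',tri(('w6.png',120+230/6,210+92/6),('w5.png',105+293/6,238),('w4.png',142,260.5),('t1.png',330+167/4,203)))
status()
E
```

```text
nose w6 [ -42.  -106.5  227.1] bar w6 [  0.  -74.5 224.6]
tri (array([0.47703493, 0.24168489, 0.22798773]), [np.float64(0.4), np.float64(0.2), np.float64(0.2), np.float64(0.7)])
t 8.3 pos mm [481.  344.8 216.9] hood mm [-16.3  -5.5 216.9] rotleft [  6.2 -25.4   1. ] 26.2 q [ 0.67  0.06  1.93 -0.43  0.66 -0.84] F [-3.2 -0.1 -2.6] op 0.0 tool x [ 0.55  0.11 -0.83]
```

Emit:
move_arm(motion=[[[1,0.5,2,0,0,0,0],[1,0.5,2,0,0,0,0],[0.8,0.4,2,0,0,0,0],[0,0,0,0,0,0,0],[0,0,0,0,0,0,0],[0,0,0,0,0,0,0],[0,0,0,0,0,0,0],[0,0,0,0,0,0,0],[0,0,0,0,0,0,0],[0,0,0,0,0,0,0]]])

```text
time: 9.13
position: [0.4807, 0.3447, 0.2201]
tool_rot: [-1.536, 0.63, 0.927]
force: [-4.4, -0.7, -1.5]
opening: 0.007
```

```bash
python3 -c "
from h import *
status(55);snap('wrist','w7.png')
# bar lower-edge row on columns where bar shows against bright background, and nose tip
for f in('w6.png','w7.png'):
    g=cv2.imread('pics/'+f).max(2).astype(int)
    rows=[235+int(np.argmin(np.diff(g[235:275,c]))) for c in range(236,246,2)]
    m=(g[200:262,110:240]<60).astype(np.uint8);nose=np.argwhere(m[:, :60]);print(f,rows,'nose top',nose[nose[:,0].argmin()][::-1]+[110,200])
"
```

```text
t 9.13 pos mm [480.7 344.7 220.1] hood mm [-16.5  -5.6 220.1] rotleft [ 0.9 -1.5  1. ] 2.0 q [ 0.67  0.06  1.91 -0.41  0.68 -0.86] F [-4.4 -0.7 -1.5] op 0.01 tool x [ 0.54  0.11 -0.84]
w6.png [253, 253, 253, 253, 253] nose top [158 225]
w7.png [253, 253, 253, 253, 253] nose top [160 221]
```

```bash
python3 -c "
from h import *
print(onx('w7.png',160.3,221.8,-.042),onx('w7.png',229.2,254.6,0),onx('w6.png',158.3,225.4,-.042),onx('w6.png',229.2,254.6,0))
print(tri(('w7.png',160.3,221.8),('w5.png',105+293/6,238),('w4.png',142,260.5),('t1.png',330+167/4,203)))"
```

```text
[ -42.  -106.6  227.7] [ -0.  -74.8 227.6] [ -42.  -106.5  227.1] [ -0.  -74.5 224.6]
(array([0.47701721, 0.24166702, 0.22819409]), [np.float64(0.7), np.float64(0.2), np.float64(0.2), np.float64(0.8)])
```

Emit:
move_arm(motion=[[[-2,-0.5,-3,0,0,0,0],[-3,-0.7,-5,0,0,0,0],[-4,-1,-5,0,0,0,0],[-6,-1.5,-3,0,0,0,0],[-10,-2,-2,0,0,0,0],[-12,-2.5,0,0,0,0,0],[-14,-3,0,0,0,0,0],[-14,-3,0,0,0,0,0],[-12,-3,0,0,0,0,0],[-8,-2,0,0,0,0,0]]])

```text
time: 10.02
position: [0.3961, 0.3276, 0.2079]
tool_rot: [-1.536, 0.609, 0.916]
force: [-0.2, 0.2, -0.0]
opening: 0.005
```

```bash
python3 - <<'E'
from h import *
status(55);snap('wrist','w8.png');snap('side','s8.png')
c=lambda f,x,y,w,h,s:cv2.resize(cv2.imread('pics/'+f)[y:y+h,x:x+w],(w*s,h*s),interpolation=cv2.INTER_CUBIC)
z=np.zeros((600,800,3),np.uint8);z[:360]=c('w8.png',160,200,200,90,4);z[360:,:480]=c('s8.png',280,150,120,60,4)
z[360:600,490:790]=c('s8.png',270,235,150,120,2)
cv2.imwrite('pics/z9.png',np.clip(z.astype(float)*1.6,0,255).astype(np.uint8))
E
```

```text
t 10.02 pos mm [396.1 327.6 207.9] hood mm [-102.8   -3.2  207.9] rotleft [ 0.3 -0.4  0.8] 1.0 q [ 0.79 -0.04  2.06 -0.53  0.67 -0.65] F [-0.2  0.2 -0. ] op 0.0 tool x [ 0.55  0.12 -0.82]
```

View pics/z9.png

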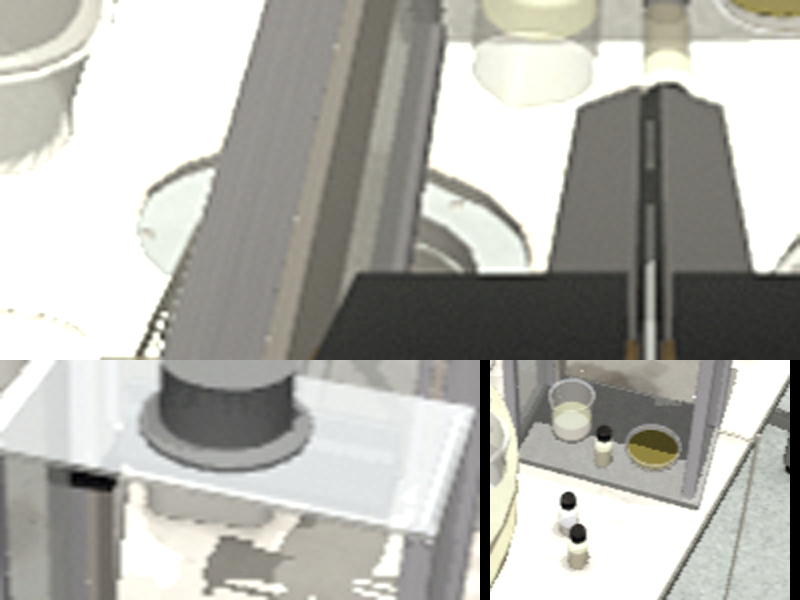

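Emit:
move_arm(motion=[[[0,0,9,0,0,0,0],[0,0,10,0,0,0,0],[0,0,10,0,0,0,0],[0,0,10,0,0,0,0],[0,0,10,0,0,0,0],[0,0,10,0,0,0,0],[0,0,10,0,0,0,0],[0,0,10,0,0,0,0],[0,0,6,0,0,0,0],[0,0,0,0,0,0,0]]])

```text
time: 10.95
position: [0.4013, 0.3313, 0.3063]
tool_rot: [-1.534, 0.597, 0.913]
force: [-0.2, 0.1, -0.5]
opening: 0.005
```

```bash
python3 - <<'E'
from h import *
status(55);f='w9.png';snap('wrist',f)
np.set_printoptions(precision=1,suppress=True)
for h in(.222,.2275,.233):print(h,'exp bar L/R',proj(f,O-.075*hy+[0,0,h]),proj(f,O+.075*hy+[0,0,h]),'nose',proj(f,O-.042*hx-.105*hy+[0,0,h]))
g=cv2.imread('pics/'+f).max(2)
for c in(268,274,280,286,292,360,366,372,378,384):
    print(c,g[205:260:1,c][::2].tolist())
ys,xs=np.where(g[200:290,170:262]<55)
m=np.zeros_like(g);m[200:290,170:262]=(g[200:290,170:262]<55)
for y in range(200,280,3):
    x=np.where(m[y])[0]; print(y,(x.min(),x.max(),len(x)) if len(x) else '-',end=' ')
E
```

```text
t 10.95 pos mm [401.3 331.3 306.3] hood mm [-97.   -0.7 306.3] rotleft [-0.   0.1  0.6] 0.6 q [ 0.79 -0.12  1.87 -0.41  0.9  -0.82] F [-0.2  0.1 -0.5] op 0.01 tool x [ 0.56  0.12 -0.82]
0.222 exp bar L/R [260.  215.2] [387.9 214.4] nose [224.3 192.6]
0.2275 exp bar L/R [259.3 219.1] [388.6 218.3] nose [223.1 196.6]
0.233 exp bar L/R [258.6 223.1] [389.4 222.2] nose [221.9 200.8]
268 [77, 118, 123, 130, 168, 117, 92, 64, 49, 49, 55, 61, 63, 60, 60, 59, 59, 58, 58, 56, 54, 56, 56, 55, 53, 47, 46, 46]
274 [124, 92, 162, 161, 158, 162, 170, 85, 48, 49, 55, 59, 62, 61, 60, 60, 58, 60, 59, 57, 58, 57, 56, 55, 51, 44, 45, 45]
280 [206, 201, 107, 97, 170, 167, 167, 96, 49, 50, 55, 62, 61, 60, 62, 60, 59, 59, 59, 58, 57, 56, 55, 54, 50, 46, 44, 45]
286 [209, 209, 205, 200, 152, 67, 151, 100, 49, 50, 57, 62, 61, 63, 59, 60, 59, 61, 58, 58, 57, 56, 56, 54, 51, 47, 46, 46]
292 [208, 209, 209, 208, 207, 204, 211, 67, 50, 52, 58, 63, 63, 64, 61, 59, 59, 59, 59, 58, 57, 58, 55, 56, 50, 48, 45, 44]
360 [209, 213, 188, 139, 151, 154, 157, 42, 51, 49, 57, 63, 64, 63, 60, 59, 60, 60, 59, 58, 57, 58, 57
[... 819 characters left out ...]
) 224 (np.int64(246), np.int64(261), 16) 227 (np.int64(248), np.int64(251), 4) 230 (np.int64(249), np.int64(251), 3) 233 (np.int64(252), np.int64(252), 1) 236 (np.int64(252), np.int64(252), 1) 239 - 242 (np.int64(252), np.int64(252), 1) 245 (np.int64(253), np.int64(253), 1) 248 (np.int64(253), np.int64(253), 1) 251 (np.int64(252), np.int64(253), 2) 254 (np.int64(252), np.int64(261), 10) 257 (np.int64(252), np.int64(261), 10) 260 (np.int64(251), np.int64(261), 11) 263 (np.int64(251), np.int64(261), 11) 266 (np.int64(252), np.int64(261), 9) 269 (np.int64(249), np.int64(261), 13) 272 (np.int64(247), np.int64(261), 15) 275 (np.int64(246), np.int64(261), 16) 278 (np.int64(244), np.int64(261), 18)
```

```bash
python3 - <<'E'
from h import *
g=cv2.imread('pics/w9.png').max(2)
for y in range(188,206):print(y,g[y,212:240].tolist())
E
```

```text
188 [210, 209, 210, 209, 210, 211, 209, 210, 211, 210, 216, 190, 117, 94, 101, 102, 101, 100, 101, 102, 101, 99, 98, 100, 99, 100, 99, 100]
189 [210, 209, 210, 210, 208, 210, 210, 209, 207, 209, 217, 178, 86, 98, 99, 101, 102, 101, 101, 101, 99, 100, 97, 100, 100, 99, 99, 99]
190 [209, 210, 210, 210, 210, 209, 209, 209, 208, 211, 207, 160, 87, 101, 102, 101, 101, 102, 101, 101, 99, 98, 99, 100, 100, 99, 98, 100]
191 [210, 211, 210, 210, 209, 211, 210, 209, 211, 215, 186, 114, 92, 100, 101, 100, 100, 100, 102, 100, 100, 99, 100, 99, 100, 99, 98, 100]
192 [211, 208, 210, 209, 209, 209, 208, 209, 210, 215, 184, 101, 97, 102, 103, 102, 101, 102, 101, 100, 99, 98, 99, 100, 99, 101, 100, 101]
193 [209, 210, 210, 210, 209, 209, 209, 210, 213, 206, 158, 90, 99, 101, 102, 102, 99, 102, 101, 100, 98, 99, 100, 100, 98, 98, 99, 98]
194 [210, 210, 210, 209, 210, 208, 209, 210, 213, 203, 150, 92, 100, 101, 103, 101, 101, 102, 101, 99, 98, 99, 99, 100, 99, 100, 101, 99]
195 [210, 209, 209, 209, 208, 207, 206, 209, 214, 191, 115, 91, 105, 103, 103, 101, 100, 100, 101, 100, 98, 99, 101, 98, 99, 100, 
[... 568 characters left out ...]
, 206, 201, 202, 176, 135, 125, 88, 66, 55, 58, 55, 53, 51, 64, 74, 71, 66, 69, 64, 59, 59, 59, 55, 54, 52]
201 [201, 173, 157, 136, 136, 130, 101, 68, 66, 64, 55, 56, 56, 56, 55, 54, 52, 54, 50, 49, 48, 50, 50, 51, 50, 50, 51, 50]
202 [106, 86, 78, 63, 65, 60, 52, 54, 51, 53, 54, 56, 56, 58, 57, 56, 54, 54, 51, 53, 52, 52, 53, 53, 52, 53, 51, 53]
203 [46, 49, 49, 52, 52, 51, 55, 55, 56, 55, 55, 57, 57, 57, 56, 54, 55, 55, 54, 52, 54, 53, 53, 52, 53, 52, 52, 52]
204 [57, 55, 57, 56, 56, 55, 57, 57, 57, 56, 56, 55, 57, 55, 57, 56, 55, 55, 53, 54, 52, 52, 53, 52, 53, 52, 52, 53]
205 [57, 56, 57, 57, 56, 58, 55, 56, 55, 57, 55, 55, 57, 56, 54, 56, 54, 54, 55, 53, 53, 53, 53, 54, 53, 52, 51, 52]
```

```bash
python3 -c "
from plant import bot
print(bot.sign_off())"
```

```text
the job is handed in; nothing more can be done
None
```

The sash is up and the bar's lower edge is level with the pointed clip to about 1 mm by my measurements. The job is handed in at about 11 s of the 40 s.

I pushed the bar up with closed fingertips under its lower front face, from about 122 mm to 228 mm above the table. I then moved the fingers down and back, clear of everything.

**Last checks, robot clear of the hood:**
- **Height:** the wrist camera puts the bar's lower edge at about 227.8 mm and the clip's tip at about 227 mm, so the sash held where I left it.
- **Glassware:** in the side picture taken after backing off, the beaker, vial and dish stand in place on the tray.
- **Force:** the readings between moves stayed at about 5 N or less.

**One disagreement:** an earlier side-camera reading put the clip's tip about 3 mm lower, near 224 mm. I went with the wrist and top views, which agreed with each other to within about 1 mm.

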